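# Test the bench safety switch, then draw up the grow lamp and hold it

## Task

Get the grow lamp ready: on its safety-switch box press the test button so that the lever drops, then lift the lever all the way back up. Then take the lamp by the grip block on its mast, squeezing in the release button on the block's side, and pull it straight up past the first stop to the second stop, fully extended. Finish while still holding it up there in the gripper (it sinks if let go), and leave the other things on the bench where they are.

Things in the scene. Friction and masses are not known exactly. Their poses are not given: they have to be found in the camera images.
- rcd: safety-switch box fixed to the bench, white, 130 (x) x 150 (y) x 55 mm tall. Origin at the centre of its underside; z up; its own -x side is its front, towards the robot (turned up to 0.35 rad about z). Seen from the robot the reset lever stands on the right half of its top, the round test button on the left half
- test_button_top (a point): centre of the top face of the round test button, 22 mm across, 81 mm above the bench, at (9, 42) mm in the box's x, y. It goes 6 mm straight down against a spring of 1.5 to 5 N; pressing it tips the lever over (at about 3.5 mm), and it springs back when let go
- test_button (a joint): travel of the test button, m: 0 out, 0.006 fully pressed
- reset_lever (a joint): angle of the reset lever, rad: 0 = fully up (standing, leaning 0.21 rad towards the box's +x, resting on its stop), 1.55 = dropped (lying towards the box's -x, 1.34 rad from upright). It stays at either end by its weight and tips over between them near 0.21; light to move (under 1 N)
- lever_knob (a point): centre of the lever's cross knob, a black cylinder lying along the box's y, 26 mm long, 16 mm thick. It moves with the lever on an arc of radius 55 mm about lever_hinge in the box's x-z plane. Dropped, its centre is 85 mm above the bench (30 mm above the box's top) and 53 mm to the box's -x of the hinge. Pinched by its flat ends it turns between the fingers
- lever_hinge (a point): point on the lever's hinge axis (along the box's y) in the lever's middle plane, at (20, -32, 72) mm in the box's frame; its two cheeks reach 83 mm above the bench
- lamp: base of the grow lamp, fixed to the bench: wooden plate 215 x 120 x 12 mm with a cell tray on it and an upright telescopic mast. Origin on the mast's axis at the bench; z up; its +x points along the plate away from the robot (turned up to 0.35 rad about z). The lamp bar sticks out from the mast along +x, its top 122 mm above the bench while the mast is down
- grip_block: black grip block on top of the mast, 34 (x) x 30 (y) mm, 74 mm tall; its axes are parallel to the lamp's. Origin on the mast's axis, 26 mm below the block's top and 152 mm above the bench while the mast is down; the lamp bar's top lies 30 mm below the origin. The block rises with the mast and cannot turn
- grip_button_face (a point): centre of the outer face of the release button, an aluminium plate 24 wide (x) x 44 mm tall on the block's own +y face, level with the block's origin. Out, it stands 7 mm proud, 22 mm from the mast's axis; the opposite (-y) face of the block is plain, 15 mm from the axis
- grip_button (a joint): travel of the release button, m: 0 out, 0.0055 fully in (spring, 2 N to start, 7 N fully in). Squeezing the block between the fingers along its y pushes it in. The mast is locked down unless the button is in by more than 3.5 mm while the mast leaves its lowest position; above that there is no lock
- mast_upper (a joint): draw of the mast's upper tube out of the lower tube, m: 0 in, 0.06 fully out. On pulling up this one comes first; its end is the first stop
- mast_lower (a joint): draw of the mast's lower tube out of the base, m: 0 in, 0.06 fully out. It follows once the upper tube is fully out; its end is the second stop, with the grip block 120 mm above where it started. Pulling up takes about 5 N, then about 8 N, and a hard end at the second stop; let go, the mast sinks again
- pot_mid (a point): middle (half-way up) of a bystander: white plastic plant pot, 90 mm across, 80 mm tall
- saucer_mid (a point): middle (half-way up) of a bystander: blue ceramic saucer, 120 mm across, 20 mm tall
- clay_pot_mid (a point): middle (half-way up) of a bystander: small terracotta pot, 60 mm across, 55 mm tall, standing between the lamp and the switch box
- dibber_mid (a point): middle (half-way up) of a bystander: wooden T-handled dibber lying flat, 180 mm long, 90 mm across its handle, 28 mm tall, between the lamp and the switch box
- trowel_mid (a point): middle (half-way up) of a bystander: aluminium trowel with wooden handle lying flat, 280 mm long
- cloche_mid (a point): middle (half-way up) of a bystander: upturned glass cloche, 144 mm across, 140 mm tall
- jar_mid (a point): middle (half-way up) of a bystander: closed glass jar, 70 mm across, 90 mm tall

How it is judged:
On the way, in this order (a step that is already met when the one before it is completed fails the run):
1. the test button is pressed (value of joint test_button above 0.002 m).
2. the lever has dropped (value of joint reset_lever above 1.3 rad), for 0.05 s.
3. the lever is back up (value of joint reset_lever below 0.12 rad), for 0.2 s.
4. the mast is drawn to its first stop (value of joint mast_upper above 0.055 m).
At the end, for the whole second after the job is handed in: The lever is up (within 0.12 rad of its up stop), both draws of the mast are out to within 5 mm of their stops, and the gripper's fingers still hold the grip block (over 2 N), at rest (under 20 mm/s), through the last second (value of joint each of mast_upper, mast_lower above 0.055 m and value of joint reset_lever below 0.12 rad and contact force between the fingers and grip_block above 2 N and linear speed of grip_block below 0.02 m/s); the arm keeps its last pose, push and grip.
It fails at once if one of the other things on the bench is moved by more than 40 mm (distance of any of pot_mid, saucer_mid, clay_pot_mid, dibber_mid, trowel_mid, cloche_mid, jar_mid from where it was at the start of the episode above 0.04 m).
It also fails if it takes over 64 s, if anything falls off the work surface, if the arm or the gripper's body presses on something with over 40 N, if the wrist force passes 120 N, or if a joint passes its speed limit or range.

## Robot

A 7-joint arm with a two-finger parallel gripper is mounted at the origin on the work surface. World frame = base frame: x ahead of the robot, y to its left, z up, the work surface at z = 0. Lengths are in m, angles in rad, forces in N, time in s.
With the tool pointing down it reaches from about 0.4 to 0.925 m from the base axis. Payload 5.6 kg.
Tool frame: the origin (TCP) lies at the very end of the fingers, on their centre line; the grasp point (between the pads) lies 19 mm behind it; z points along the fingers, x is the direction in which the jaws open and shut, and the axes are right-handed (so a half turn about z gives the same grasp; the last joint's range is limited). The gripper opens to 85 mm and grips with 20 to 120 N. Pads are 22 mm wide; open, the fingers measure 114 mm over their backs; the gripper's body (76 mm by 85 mm) begins 54 mm behind the grasp point. The pads swing forward as they close: fully open they stand 13 mm farther back than shut.
Start: joints at [1.122, 0.468, -0.012, 1.603, 0.006, 1.071, -0.056], TCP at [0.257, -0.597, 0.231] pointing down, gripper open.
Joint ranges: [-2.53, 2.53], [-0.31, 2.02], [-1.57, 1.55], [0.28, 2.44], [-1.29, 4.43], [0.15, 1.84], [-2.92, 2.92]. Speed limits (rad/s): [2.57, 2.57, 3.14, 3.14, 3.14, 3.14, 3.14].

## Interface

Orientations are given as a rotation vector (axis times angle).
In Python, from bench import env gives the robot as it stands.
- The arm moves only by the tool arm_command, never from a script. Its arguments are lists of equal length, an entry for each row: "offset": the shift along the tool's x, y, z in mm, a list of three; "angular": the turn, a rotation vector about the tool's x, y, z in rad, a list of three; "hand": the finger opening in mm, from 0 to 85.4. In form: {"offset": [[x, y, z], ...], "angular": [[rx, ry, rz], ...], "hand": [hand, ...]}. A call has exactly 8 rows; each row shifts and turns the pose as measured when the row begins, along the tool's axes as they then stand; what a row does not reach is not made up. A row lasts 1/8 s, in which the tool goes at most 62.5 mm and 10.7 degrees, less where a joint would pass 70% of its speed; a pose out of reach is approached as far as the arm can. A call with a gripper value outside its range is refused whole. The fingers move at their own pace and stop on an object; "newtons" is the grip in N (left out, the last holds). Time passes only in rows, so rows that do not move let the fingers close, or fill a call up. It gives the time, the measured TCP pose, the force and the opening at its end, in the units of the state.
- env.sense(): the state, without advancing time (a new reading comes with each control period).
- env.capture(name): name is "scene" or "top" or "wrist"; returns the picture (400x640x3 uint8, red, green, blue); there is no depth.
- env.calibration(name): a dict with "camera_matrix" (3x3 intrinsics, pixels), "R" (3x3) and "t" (3): a world point X has camera coordinates R X + t. Camera axes: x right, y down, z forward; pixel columns grow to the right and rows downward; lengths in m; the calibration is good to about 2 mm. A picture is of the moment at which its call begins: read the wrist's pose just before it. calibration takes no time and is no camera call; for the wrist camera it gives the pose at the moment of the call.
- env.hand_in(): hands the job in, once; it reports no verdict.
The state is a dict: "clock": time; "joint_positions": joint angles; "qd": joint speeds; "joint_efforts": joint torques, N m; "ee_pos": TCP position; "tcp_rot": TCP orientation; "force": force on the tool from outside, world axes, zero at the start; "torque": the same for the moment, N m; "grip_width": finger opening in m.
Only numpy, scipy, OpenCV 4.12 (cv2) and the standard library are available. Lean on these libraries where they do the work, as an engineer would, in place of code of your own. Each camera call takes 0.05 s, during which the arm holds its last target.

## Working session

There is one attempt and no reset: what is moved stays moved. The work goes in short steps, Python scripts to look and compute and a tool call to move; the robot and the scene stay as the last step left them, time stands still between calls to the robot, and variables do not carry over. Pictures are saved under pics/ and viewed, and the job is handed in when it is done.

Besides the shell and the picture viewer there is one more tool, called after "Call:" as name(argument=value, ...) on one line, values as JSON. arm_command: Moves the arm, as the interface text tells. Its arguments: {"type":"object","properties":{"offset":{"type":"array","items":{"type":"array","items":{"type":"number"}}},"angular":{"type":"array","items":{"type":"array","items":{"type":"number"}}},"hand":{"type":"array","items":{"type":"number"}},"newtons":{"type":"number"}},"required":["offset","angular","hand"]}

```bash
ls; mkdir -p pics; python3 - <<'E'
from bench import env
import cv2
s=env.sense();print(s)
for n in("scene","top"):
    c=env.calibration(n);print(n,c)
    cv2.imwrite(f"pics/{n}0.png",env.capture(n)[:,:,::-1])
E
```

```text
pics
{'clock': 0.0, 'joint_positions': array([ 1.12200012,  0.46842779, -0.0116163 ,  1.60361912,  0.0059975 ,
        1.07139279, -0.05629109]), 'qd': array([-0.00135486,  0.0002744 ,  0.00100005, -0.00036086, -0.00134727,
        0.00040801, -0.00121658]), 'joint_efforts': array([ 2.09220939e-04, -5.32380831e+01,  2.19127676e-02, -2.51297253e+01,
        1.14983428e-02,  7.92936771e-03, -3.64934954e-05]), 'ee_pos': array([ 0.25631316, -0.59672414,  0.23030735]), 'tcp_rot': array([-2.62272428e+00,  1.72779631e+00,  2.47302510e-03]), 'force': array([ 0.01375135, -0.017335  ,  0.30444524]), 'torque': array([ 0.02878904,  0.00216282, -0.00461158]), 'grip_width': 0.08500089818116882}
scene {'camera_matrix': array([[431.88977925,   0.        , 319.90158118],
       [  0.        , 431.88977925, 211.15125351],
       [  0.        ,   0.        ,   1.        ]]), 'R': array([[-0.35463438,  0.93496186, -0.00898738],
       [ 0.69807196,  0.25836201, -0.66779084],
       [-0.62203697, -0.24309543, -0.74429471]]), 't': array([ 0.1712276 , -0.26228732,  1.68417248])}
top {'camera_matrix': array([[410.55139134,   0.        , 317.03648065],
       [  0.        , 410.55139134, 191.44839441],
       [  0.        ,   0.        ,   1.        ]]), 'R': array([[ 0.00231195, -0.99998976, -0.00389093],
       [-0.99624158, -0.00196634, -0.08659585],
       [ 0.08658731,  0.00407651, -0.99623593]]), 't': array([-0.00260748,  0.50556389,  1.26800107])}
```

View pics/top0.png

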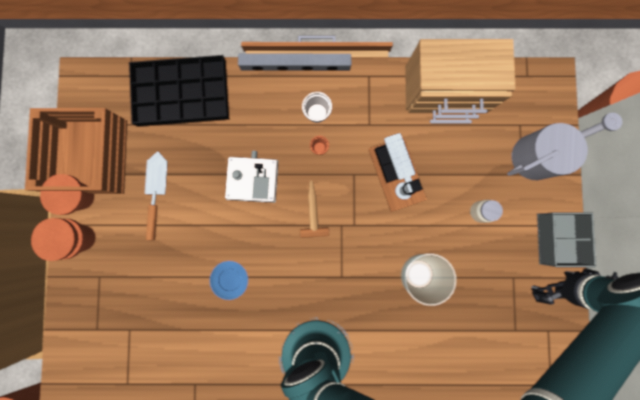

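View pics/scene0.png

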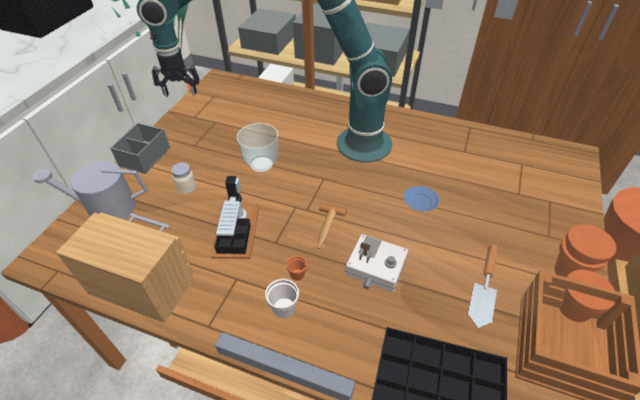

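```bash
python3 - <<'E'
import cv2
a=cv2.imread("pics/top0.png");b=cv2.imread("pics/scene0.png")
A=cv2.resize(a[145:215,210:290],None,fx=7,fy=7,interpolation=cv2.INTER_CUBIC)
B=cv2.resize(a[125:215,360:440],None,fx=6,fy=6,interpolation=cv2.INTER_CUBIC)
C=cv2.resize(b[225:295,335:415],None,fx=7,fy=7,interpolation=cv2.INTER_CUBIC)
D=cv2.resize(b[170:260,200:280],None,fx=6,fy=6,interpolation=cv2.INTER_CUBIC)
for n,i in zip("ABCD",(A,B,C,D)):cv2.imwrite(f"pics/crop{n}.png",i)
E
```

```text
(no output)
```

View pics/cropA.png

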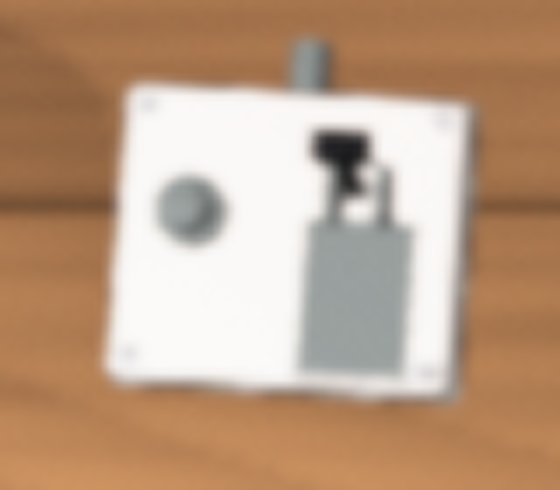

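View pics/cropB.png

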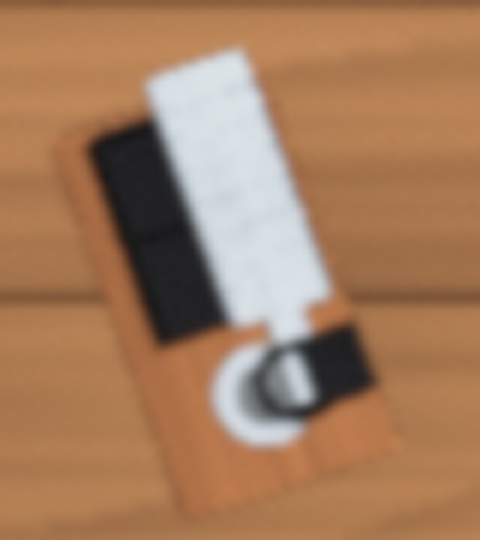

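View pics/cropC.png

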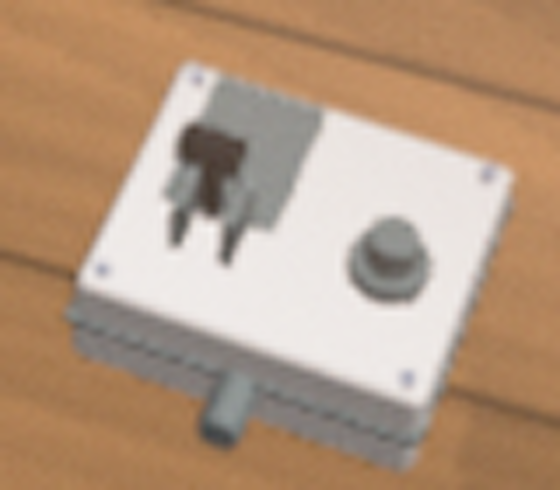

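View pics/cropD.png

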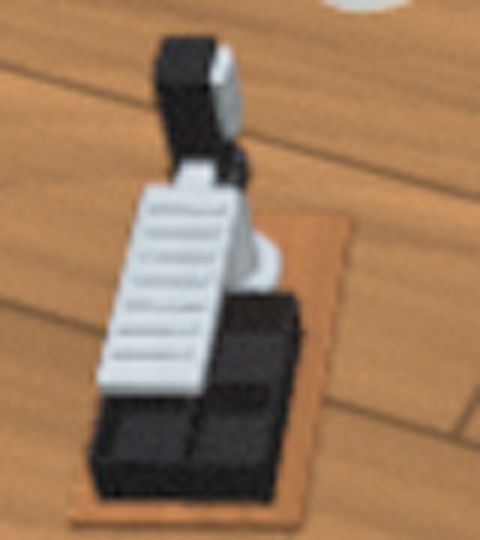

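```bash
cat > h.py <<'E'
import numpy as np, cv2
from bench import env
from scipy.optimize import least_squares
from scipy.spatial.transform import Rotation as Ro
def proj(c,P):
    Q=np.atleast_2d(P)@c["R"].T+c["t"]; q=Q@c["camera_matrix"].T; return q[:,:2]/q[:,2:]
def ray(c,uv,z):
    d=np.linalg.inv(c["camera_matrix"])@np.array([*uv,1.]); d=c["R"].T@d; o=-c["R"].T@c["t"]
    return o+d*(z-o[2])/d[2]
def fit(obs,x0,f=1.0):
    # obs: list of (calib, local xyz, uv)
    def r(p):
        c,s=np.cos(p[2]),np.sin(p[2]); out=[]
        for cal,l,uv in obs:
            out.append(proj(cal,[p[0]+c*l[0]-s*l[1],p[1]+s*l[0]+c*l[1],l[2]])[0]-uv)
        return np.concatenate(out)
    s=least_squares(r,x0,loss="soft_l1"); return s.x,np.round(r(s.x).reshape(-1,2),1)
E
python3 - <<'E'
from h import *
T=env.calibration("top");S=env.calibration("scene")
a=lambda u,v:np.array([u/7+210-.43,v/7+145-.43]); c=lambda u,v:np.array([u/7+335-.43,v/7+225-.43])
h=.065;w=.075
obs=[(T,(h,w,.055),a(130,86)),(T,(h,-w,.055),a(474,104)),(T,(-h,-w,.055),a(455,393)),(T,(-h,w,.055),a(105,380)),(T,(.009,.042,.081),a(189,207)),
(S,(h,w,.055),c(418,408)),(S,(h,-w,.055),c(78,285)),(S,(-h,-w,.055),c(188,62)),(S,(-h,w,.055),c(513,177)),(S,(.009,.042,.081),c(395,237))]
print(fit(obs,[.4,.15,0]))
b=lambda u,v:np.array([u/6+360-.42,v/6+125-.42]); d=lambda u,v:np.array([u/6+200-.42,v/6+170-.42])
# plate direction
P=[ray(T,b(*p),.012) for p in((52,150),(182,518),(400,440))]
print(P, np.linalg.norm(P[0]-P[1]),np.linalg.norm(P[2]-P[1]), np.arctan2(*(P[0]-P[1])[[1,0]]),np.arctan2(*(P[1]-P[2])[[0,1]]))
hx,hy=.017,.015
obs=[(T,(hx,-hy,.178),b(356,324)),(T,(-hx,-hy,.178),b(376,383)),
(S,(hx,hy,.178),d(213,66)),(S,(hx,-hy,.178),d(157,66)),(S,(-hx,-hy,.178),d(167,38)),(S,(-hx,hy,.178),d(213,40))]
print(fit(obs,[.4,-.2,.3]))
print(ray(T,b(265,395),.015))
for p in((317,100,.08),(319,146,.055),(313,190,.02),(315,231,.02),(487,211,.09)): print(p,ray(T,p[:2],p[2]))
E
```

```text
(array([ 0.54240067,  0.20110428, -0.05678773]), array([[ 0.2, -0.7],
       [-0.4, -0.5],
       [-0.6,  0.2],
       [ 0.5, -0.8],
       [-0.6, -0.5],
       [ 0.8, -0.2],
       [-0.9, -0.6],
       [-0.7, -1. ],
       [ 0.5, -1.6],
       [-0. , -0.3]]))
[array([ 0.64094141, -0.16468588,  0.012     ]), array([ 0.44531844, -0.23126461,  0.012     ]), array([ 0.48661478, -0.34648421,  0.012     ])] 0.2066423774202083 0.12239666239344034 0.32804513442833055 -0.34415095805816875
(array([ 0.50872654, -0.27483965,  0.36473611]), array([[-0.4, -0.6],
       [ 0.9,  1. ],
       [ 0.3,  2.3],
       [-0.4,  2.4],
       [-0.5, -0.8],
       [ 1.7, -1.2]]))
[ 0.50999055 -0.27523017  0.015     ]
(317, 100, 0.08) [ 0.78133207 -0.00100077  0.08      ]
(319, 146, 0.055) [ 0.64370493 -0.00740211  0.055     ]
(313, 190, 0.02) [0.51028698 0.01120033 0.02      ]
(315, 231, 0.02) [0.38183431 0.00455252 0.02      ]
(487, 211, 0.09) [ 0.44258338 -0.50477169  0.09      ]
```

```bash
cat >> h.py <<'E'
def plan(target,yaw=None):
    """offset in tool mm to world target; turn about tool z so that tool x is at world angle yaw (mod pi)"""
    s=env.sense(); R=Ro.from_rotvec(s["tcp_rot"]).as_matrix()
    d=R.T@(np.array(target)-s["ee_pos"])*1000
    print("t",round(s["clock"],2),"pos",np.round(s["ee_pos"]*1000,1),"xang",np.round(np.degrees(np.arctan2(R[1,0],R[0,0])),2),"tilt z",np.round(R[:,2],4),"F",np.round(s["force"],1),"w",round(s["grip_width"]*1000,1))
    print("offset total",np.round(d,1),"/8",np.round(d/8,2))
    if yaw is not None:
        e=np.arctan2(R[1,0],R[0,0]); t=(yaw-e+np.pi/2)%np.pi-np.pi/2
        # desired R
        x=np.array([np.cos(e+t),np.sin(e+t),0]);z=np.array([0,0,-1.]);Rd=np.c_[x,np.cross(z,x),z]
        print("angular",np.round(Ro.from_matrix(R.T@Rd).as_rotvec(),4))
E
python3 - <<'E'
from h import *
plan([.43,-.30,.34],np.pi/2+.345)
w=env.calibration("wrist");print(w["camera_matrix"]);s=env.sense()
R=Ro.from_rotvec(s["tcp_rot"]).as_matrix();o=-w["R"].T@w["t"]
print(R.T@(o-s["ee_pos"]), w["R"]@R)
E
```

```text
t 0.1 pos [ 256.3 -596.8  230.4] xang -66.75 tilt z [-7.0e-04  1.4e-03 -1.0e+00] F [-0.5 -0.6  0.3] w 85.4
offset total [-204.3 -276.7 -109.3] /8 [-25.54 -34.59 -13.66]
angular [0.0001 0.0016 0.0608]
[[318.71957054   0.         319.52948598]
 [  0.         318.71957054 201.59257255]
 [  0.           0.           1.        ]]
[-0.0004709  -0.08358833 -0.14419608] [[ 9.99999877e-01 -4.20094343e-04 -2.65103752e-04]
 [ 3.10474424e-04  9.45162440e-01 -3.26600467e-01]
 [ 3.87769118e-04  3.26600345e-01  9.45162454e-01]]
```

Call:
arm_command(offset=[[-25.5, -34.6, -13.7], [-25.5, -34.6, -13.7], [-25.5, -34.6, -13.7], [-25.5, -34.6, -13.7], [-25.5, -34.6, -13.7], [-25.5, -34.6, -13.7], [-25.5, -34.6, -13.7], [-25.5, -34.6, -13.7]], angular=[[0, 0, 0], [0, 0, 0], [0, 0, 0], [0, 0, 0], [0, 0, 0], [0, 0, 0], [0, 0, 0], [0, 0, 0.06]], hand=[85, 85, 85, 85, 85, 85, 85, 85])

```text
clock: 1.1
ee_pos: [0.4318, -0.2931, 0.3385]
tcp_rot: [-2.561, 1.817, 0.017]
force: [0.4, 0.3, -0.4]
grip_width: 0.0851
```

```bash
python3 - <<'E'
from h import *
plan([.45,0.20,.30],np.pi/2-.057)
w=env.calibration("wrist")
im=env.capture("wrist")[:,:,::-1];np.savez("w1.npz",**w)
cv2.imwrite("pics/w1.png",im)
print(proj(w,[.5087,-.2748,.178]))
E
```

```text
t 1.1 pos [ 431.8 -293.1  338.5] xang -70.73 tilt z [-0.0077  0.0075 -0.9999] F [ 0.4  0.3 -0.4] w 85.1
offset total [-459.  -180.2   42.1] /8 [-57.38 -22.52   5.26]
angular [0.0066 0.0085 0.3934]
[[330.50482007  96.28512087]]
```

View pics/w1.png

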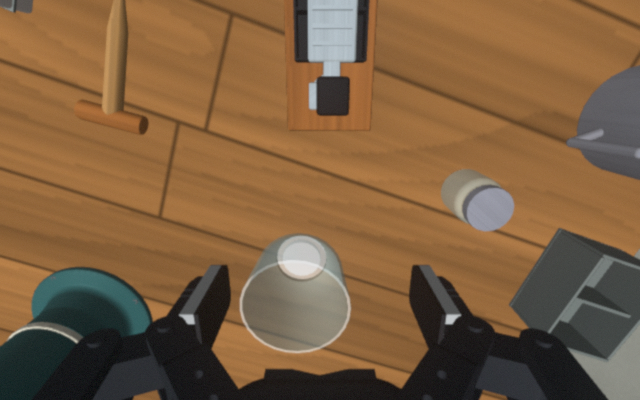

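```bash
python3 - <<'E'
import cv2
a=cv2.imread("pics/w1.png")
cv2.imwrite("pics/w1c.png",cv2.resize(a[40:140,280:380],None,fx=6,fy=6,interpolation=cv2.INTER_CUBIC))
E
```

```text
(no output)
```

View pics/w1c.png

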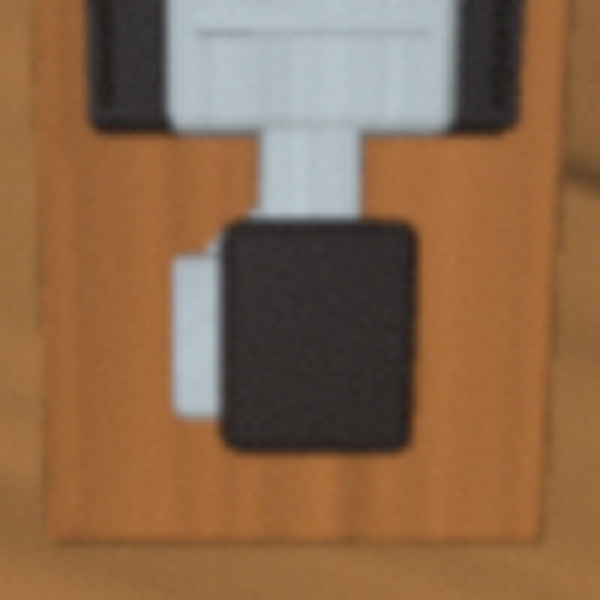

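```bash
python3 - <<'E'
from h import *
w=dict(np.load("w1.npz"));b=lambda u,v:np.array([u/6+280-.42,v/6+40-.42])
hx,hy=.017,.015
obs=[(w,(hx,hy,.178),b(220,217)),(w,(hx,-hy,.178),b(418,220)),(w,(-hx,-hy,.178),b(413,453)),(w,(-hx,hy,.178),b(217,450))]
print(fit(obs,[.5,-.27,.35]))
A,B=ray(w,b(53,543),.012),ray(w,b(546,543),.012);print(np.arctan2(-(A-B)[0],(A-B)[1]),A,B)
E
```

```text
(array([ 0.50964884, -0.2762884 ,  0.32781973]), array([[-0.3, -0.2],
       [ 0.5, -0.4],
       [-0.2,  0.3],
       [ 0. ,  0.5]]))
0.337864126696262 [ 0.44314533 -0.23774903  0.012     ] [ 0.48261632 -0.35009457  0.012     ]
```

Call:
arm_command(offset=[[-57, -22.5, 5], [-57, -22.5, 5], [-57, -22.5, 5], [-57, -22.5, 5], [-57, -22.5, 5], [-57, -22.5, 5], [-57, -22.5, 5], [-57, -22.5, 5]], angular=[[0, 0, 0], [0, 0, 0], [0, 0, 0], [0, 0, 0], [0, 0, 0], [0, 0, 0], [0, 0, 0], [0.006, 0.008, 0]], hand=[0, 0, 0, 0, 0, 0, 0, 0])

```text
clock: 2.15
ee_pos: [0.4523, 0.2025, 0.3033]
tcp_rot: [-2.557, 1.816, -0.01]
force: [0.8, -0.3, 0.0]
grip_width: 0.0001
```

```bash
python3 - <<'E'
from h import *
plan([.45,0.20,.30],np.pi/2-.057)
E
```

```text
t 2.15 pos [452.3 202.5 303.3] xang -70.75 tilt z [ 8.4e-03  8.0e-04 -1.0e+00] F [ 0.8 -0.3  0. ] w 0.1
offset total [1.6 3.  3.3] /8 [0.2  0.38 0.41]
angular [-8.50e-03 -3.00e-04  3.93e-01]
```

Lamp at about (0.5095, -0.276), yaw about 0.333. Now turn to the box's yaw and look.

Call:
arm_command(offset=[[0, 0, 0], [0, 0, 0], [0, 0, 0], [0, 0, 0], [0, 0, 0], [0, 0, 0], [0, 0, 0], [0, 0, 0]], angular=[[-0.008, 0, 0.13], [0, 0, 0.13], [0, 0, 0.13], [0, 0, 0], [0, 0, 0], [0, 0, 0], [0, 0, 0], [0, 0, 0]], hand=[0, 0, 0, 0, 0, 0, 0, 0])

```text
clock: 3.15
ee_pos: [0.4497, 0.2076, 0.3011]
tcp_rot: [2.165, -2.272, -0.005]
force: [-0.1, 0.6, -0.1]
grip_width: -0.0003
```

```bash
python3 - <<'E'
from h import *
plan([.45,0.20,.30],np.pi/2-.057)
w=env.calibration("wrist")
im=env.capture("wrist")[:,:,::-1];np.savez("w2.npz",**w)
cv2.imwrite("pics/w2.png",im)
p=proj(w,[.5424,.2011,.055])[0].astype(int);print(p)
x0,y0=p-[70,60];x0=max(x0,0);y0=max(y0,0);print(x0,y0)
cv2.imwrite("pics/w2c.png",cv2.resize(im[y0:y0+120,x0:x0+140],None,fx=5,fy=5,interpolation=cv2.INTER_CUBIC))
E
```

```text
t 3.15 pos [449.7 207.6 301.1] xang -92.75 tilt z [-4.3e-03  1.0e-04 -1.0e+00] F [-0.1  0.6 -0.1] w -0.3
offset total [ 7.6 -0.6  1.1] /8 [ 0.95 -0.08  0.14]
angular [ 0.0043 -0.0002  0.0089]
[321  81]
251 21
```

View pics/w2c.png

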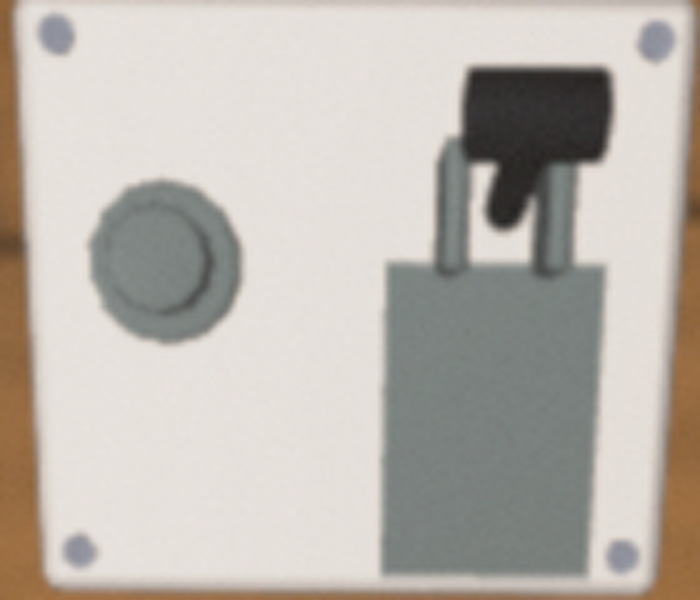

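```bash
python3 - <<'E'
from h import *
w=dict(np.load("w2.npz"));b=lambda u,v:np.array([u/5+251-.4,v/5+21-.4])
h,y=.065,.075
obs=[(w,(h,y,.055),b(15,4)),(w,(h,-y,.055),b(694,7)),(w,(-h,-y,.055),b(656,588)),(w,(-h,y,.055),b(46,586)),(w,(.009,.042,.081),b(153,258)),(w,(.0315,-.032,.1258),b(538,114))]
p,r=fit(obs,[.54,.2,-.05]);print(p,r)
c,s=np.cos(p[2]),np.sin(p[2]);W=lambda x,y,z:np.array([p[0]+c*x-s*y,p[1]+s*x+c*y,z])
print("btn",W(.009,.042,.081),ray(w,b(153,258),.081),"knob dn",W(-.033,-.032,.085),"up",W(.0315,-.032,.1258))
plan(W(.009,.042,.095),np.pi/2+p[2])
E
```

```text
[ 0.54174868  0.2011022  -0.05554595] [[-1.2 -3.9]
 [ 2.  -3.2]
 [ 0.8  1.9]
 [-0.8  1.3]
 [ 0.7  0.3]
 [-0.7  0.4]]
btn [0.55306653 0.24253777 0.081     ] [0.55338952 0.24327141 0.081     ] knob dn [0.50702302 0.17098363 0.085     ] up [0.57142354 0.16740276 0.1258    ]
t 3.2 pos [449.7 207.6 301.1] xang -92.76 tilt z [-0.0043  0.     -1.    ] F [ 0.2  0.4 -0.4] w -0.3
offset total [ -39.9 -102.4  205.6] /8 [ -4.99 -12.8   25.71]
angular [ 0.0043 -0.0002  0.0074]
```

Call:
arm_command(offset=[[-14, -35, 15], [-13, -34, 15], [-13, -33, 15], [0, 0, 40], [0, 0, 40], [0, 0, 40], [0, 0, 30], [0, 0, 0]], angular=[[0.0043, 0, 0.0074], [0, 0, 0], [0, 0, 0], [0, 0, 0], [0, 0, 0], [0, 0, 0], [0, 0, 0], [0, 0, 0]], hand=[0, 0, 0, 0, 0, 0, 0, 0])

```text
clock: 4.2
ee_pos: [0.5598, 0.2428, 0.1008]
tcp_rot: [-2.156, 2.281, -0.004]
force: [-0.0, -0.6, 0.7]
grip_width: 0.0001
```

```bash
python3 - <<'E'
from h import *
plan([.5531,.2427,.082],np.pi/2-.0555)
cv2.imwrite("pics/w3.png",env.capture("wrist")[:,:,::-1])
E
```

```text
t 4.2 pos [559.8 242.8 100.8] xang -93.24 tilt z [ 0.0037  0.     -1.    ] F [-0.  -0.6  0.7] w 0.1
offset total [ 0.5  6.7 18.8] /8 [0.07 0.84 2.35]
angular [-0.0037  0.0002 -0.0011]
```

View pics/w3.png

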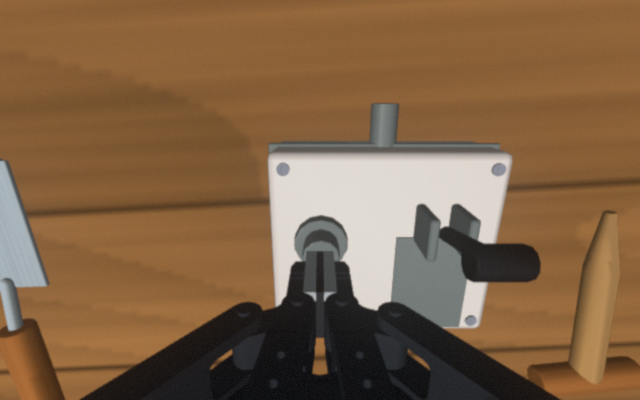

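```bash
python3 - <<'E'
from h import *
w=env.calibration("wrist");print(proj(w,[[.571,.1674,.1258],[.507,.171,.085],[.5531,.2427,.081]]))
E
```

```text
[[495.41588165 261.3219138 ]
 [442.34007816 320.80561721]
 [321.73117393 256.6181619 ]]
```

Lever is up as expected. Press the button.

Call:
arm_command(offset=[[0, 6.5, 8], [0, 0, 6], [0, 0, 5], [0, 0, 4], [0, 0, 3], [0, 0, 2], [0, 0, 0], [0, 0, 0]], angular=[[-0.003, 0, 0], [0, 0, 0], [0, 0, 0], [0, 0, 0], [0, 0, 0], [0, 0, 0], [0, 0, 0], [0, 0, 0]], hand=[0, 0, 0, 0, 0, 0, 0, 0])

```text
clock: 5.25
ee_pos: [0.5566, 0.2453, 0.078]
tcp_rot: [-2.15, 2.276, -0.007]
force: [-1.3, -0.8, 2.5]
grip_width: -0.0003
```

```bash
python3 - <<'E'
from h import *
plan([.5531,.2427,.082],np.pi/2-.0555)
cv2.imwrite("pics/w4.png",env.capture("wrist")[:,:,::-1])
E
```

```text
t 5.25 pos [556.6 245.3  78. ] xang -93.26 tilt z [ 0.0102  0.0038 -0.9999] F [-1.3 -0.8  2.5] w -0.3
offset total [ 2.8  3.3 -4. ] /8 [ 0.35  0.41 -0.5 ]
angular [-0.01    0.0043 -0.0014]
```

View pics/w4.png

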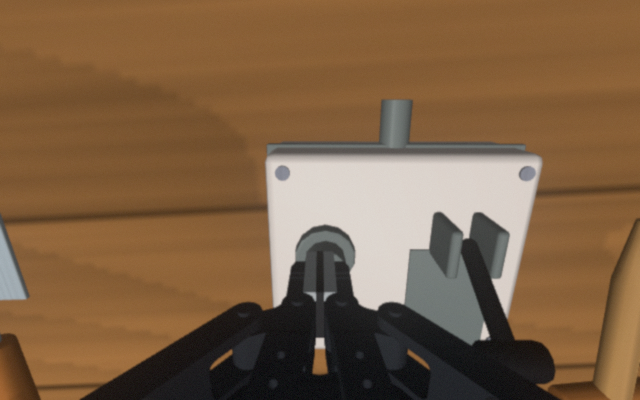

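```bash
python3 - <<'E'
from h import *
w=env.calibration("wrist")
for th in(-.21,.2,.6,1,1.34):
    x=.020-.055*np.sin(th);z=.072+.055*np.cos(th);c,s=np.cos(-.0555),np.sin(-.0555)
    print(th,proj(w,[.5417+c*x+s*.032,.2011+s*x-c*.032,z]))
E
```

```text
-0.21 [[538.10313177 284.00485958]]
0.2 [[525.31609013 336.15709527]]
0.6 [[503.15344286 360.74741481]]
1 [[479.69436095 359.99549741]]
1.34 [[462.52327978 345.5797336 ]]
```

Call:
arm_command(offset=[[0, 0, 0], [0, 0, -40], [0, 0, -50], [20, 15, 0], [25, 15, 0], [27, 16, 0], [0, 0, 0], [0, 0, 0]], angular=[[0, 0, 0], [-0.01, 0.004, 0], [0, 0, 0], [0, 0, 0], [0, 0, 0], [0, 0, 0], [0, 0, 0], [0, 0, 0]], hand=[0, 0, 30, 60, 60, 60, 60, 60])

```text
clock: 6.3
ee_pos: [0.5065, 0.1752, 0.1696]
tcp_rot: [-2.155, 2.28, 0.0]
force: [0.3, 1.0, 0.0]
grip_width: 0.0598
```

```bash
python3 - <<'E'
from h import *
plan([.507,.171,.070],np.pi/2-.0555)
w=env.calibration("wrist");print(proj(w,[.507,.171,.085]))
cv2.imwrite("pics/w5.png",env.capture("wrist")[:,:,::-1])
cv2.imwrite("pics/s5.png",cv2.resize(env.capture("scene")[200:310,310:440,::-1],None,fx=5,fy=5,interpolation=cv2.INTER_CUBIC))
E
```

```text
t 6.3 pos [506.5 175.2 169.6] xang -93.22 tilt z [ 0.0028  0.003  -1.    ] F [0.3 1.  0. ] w 59.8
offset total [ 4.5 -0.5 99.6] /8 [ 0.56 -0.06 12.45]
angular [-0.0027  0.0031 -0.0007]
[[325.3149649  206.46860605]]
```

View pics/w5.png

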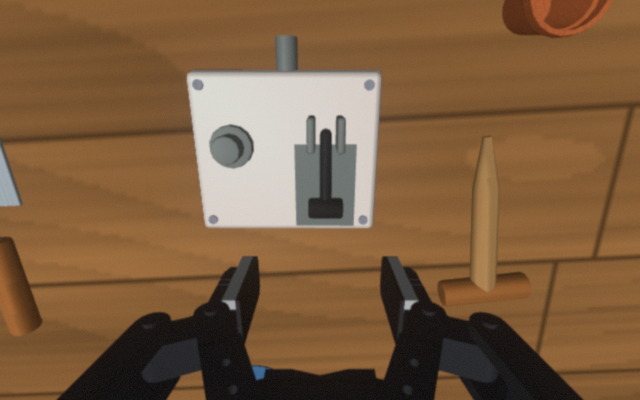

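View pics/s5.png

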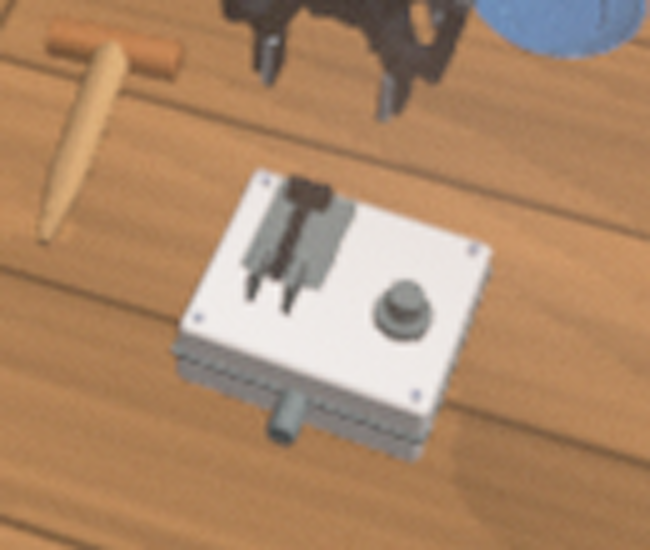

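Call:
arm_command(offset=[[4.5, -0.5, 20], [0, 0, 30], [0, 0, 30], [0, 0, 15], [0, 0, 4], [0, 0, 0], [0, 0, 0], [0, 0, 0]], angular=[[-0.003, 0.003, 0], [0, 0, 0], [0, 0, 0], [0, 0, 0], [0, 0, 0], [0, 0, 0], [0, 0, 0], [0, 0, 0]], hand=[60, 60, 60, 60, 60, 60, 60, 60], newtons=20)

```text
clock: 7.4
ee_pos: [0.5077, 0.1727, 0.0643]
tcp_rot: [-2.162, 2.279, 0.002]
force: [0.1, 0.4, 0.3]
grip_width: 0.0601
```

```bash
python3 - <<'E'
from h import *
plan([.507,.171,.068],np.pi/2-.0555)
E
```

```text
t 7.4 pos [507.7 172.7  64.3] xang -93.03 tilt z [-0.001   0.0012 -1.    ] F [0.1 0.4 0.3] w 60.1
offset total [ 1.7  0.6 -3.7] /8 [ 0.22  0.08 -0.46]
angular [0.0011 0.0011 0.0025]
```

Call:
arm_command(offset=[[1.7, 0.6, -3], [0, 0, 0], [0, 0, 0], [0, 0, 0], [0, 0, 0], [0, 0, 0], [0, 0, 0], [0, 0, 0]], angular=[[0, 0, 0], [0, 0, 0], [0, 0, 0], [0, 0, 0], [0, 0, 0], [0, 0, 0], [0, 0, 0], [0, 0, 0]], hand=[24, 24, 24, 24, 24, 24, 24, 24], newtons=20)

```text
clock: 8.4
ee_pos: [0.5076, 0.1711, 0.0687]
tcp_rot: [-2.16, 2.279, 0.001]
force: [0.2, -0.2, 0.4]
grip_width: 0.0253
```

```bash
python3 - <<'E'
from h import *
plan([.507,.171,.068],np.pi/2-.0555)
cv2.imwrite("pics/w6.png",env.capture("wrist")[:,:,::-1])
p0=None
prev=None
for th in np.linspace(1.34,-.21,10):
    p=np.array([-55*np.sin(th),55*np.cos(th)])
    if prev is not None: print(np.round(p-prev,1))
    prev=p
E
```

```text
t 8.4 pos [507.6 171.1  68.7] xang -93.06 tilt z [ 0.0011  0.0018 -1.    ] F [ 0.2 -0.2  0.4] w 25.3
offset total [0.2 0.6 0.7] /8 [0.02 0.08 0.08]
angular [-0.001   0.0019  0.0021]
[2.9 9. ]
[4.4 8.4]
[5.8 7.5]
[7.  6.4]
[8.  5.1]
[8.7 3.6]
[9.2 2.1]
[9.4 0.5]
[ 9.4 -1.2]
```

View pics/w6.png

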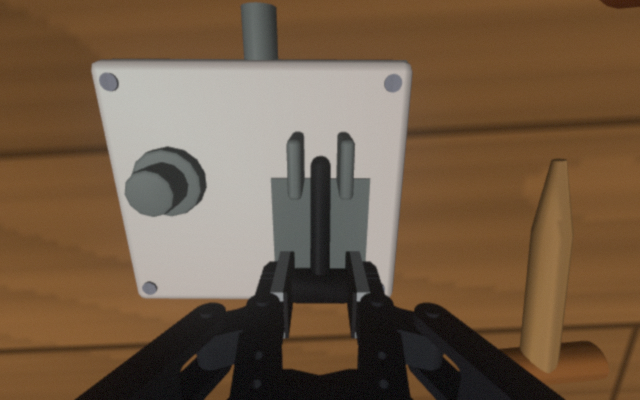

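Call:
arm_command(offset=[[0, -2.9, -9], [0, -4.4, -8.4], [0, -5.8, -7.5], [0, -7, -6.4], [0, -8, -5.1], [0, 0, 0], [0, 0, 0], [0, 0, 0]], angular=[[0, 0, 0], [0, 0, 0], [0, 0, 0], [0, 0, 0], [0, 0, 0], [0, 0, 0], [0, 0, 0], [0, 0, 0]], hand=[24, 24, 24, 24, 24, 24, 24, 24])

```text
clock: 9.45
ee_pos: [0.5362, 0.1695, 0.1066]
tcp_rot: [2.161, -2.279, -0.004]
force: [-0.4, 1.0, -2.1]
grip_width: 0.0253
```

```bash
python3 - <<'E'
from h import *
# target for up knob relative to initial grasp (507.6,171.1,68.7)
plan([.5076+.0644,.1711-.0036,.0687+.0413],np.pi/2-.0555)
s=env.sense();d=s["ee_pos"]-[.5076,.1711,.0687]; x=np.hypot(d[0],d[1])-.0535; z=d[2]+.0126
print("r",np.hypot(x,z),"th",np.arctan2(-x,z))
E
```

```text
t 9.45 pos [536.2 169.5 106.6] xang -93.04 tilt z [-0.0022  0.0017 -1.    ] F [-0.4  1.  -2.1] w 25.3
offset total [  0.1 -35.9  -3.5] /8 [ 0.01 -4.49 -0.44]
angular [0.0023 0.0016 0.0024]
r 0.05627824632890066 th 0.4582511423902113
```

Call:
arm_command(offset=[[0, -9, -2.2], [0, -9.4, -1.2], [0, -9.4, 0], [0, -9, 0.8], [0, -2, 0.5], [0, 0, 0], [0, 0, 0], [0, 0, 0]], angular=[[0, 0, 0], [0, 0, 0], [0, 0, 0], [0, 0, 0], [0, 0, 0], [0, 0, 0], [0, 0, 0], [0, 0, 0]], hand=[24, 24, 24, 24, 24, 24, 24, 24])

```text
clock: 10.45
ee_pos: [0.573, 0.1674, 0.1103]
tcp_rot: [2.158, -2.273, -0.007]
force: [-1.2, -0.2, 2.8]
grip_width: 0.0256
```

```bash
python3 - <<'E'
from h import *
plan([.5076+.0644,.1711-.0036,.0687+.0413],np.pi/2-.0555)
cv2.imwrite("pics/w7.png",env.capture("wrist")[:,:,::-1])
E
```

```text
t 10.45 pos [573.  167.4 110.3] xang -92.96 tilt z [-0.0086 -0.0018 -1.    ] F [-1.2 -0.2  2.8] w 25.6
offset total [-0.1  1.   0.3] /8 [-0.01  0.12  0.04]
angular [ 0.0084 -0.0023  0.0038]
```

View pics/w7.png

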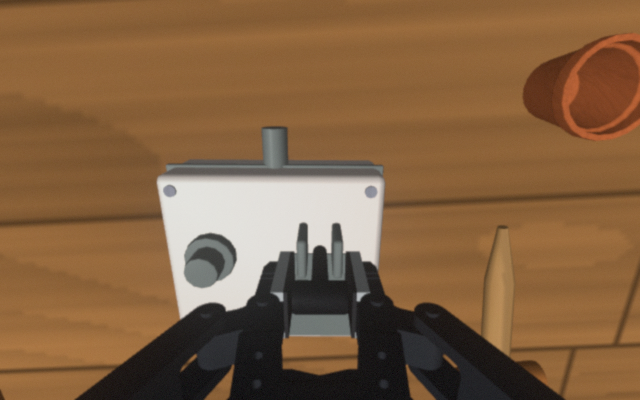

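Call:
arm_command(offset=[[0, 0, 0], [0, 0, 0], [0, 0, 0], [0, 0, 0], [0, 0, -40], [0, 0, -50], [0, 0, -50], [0, 0, 0]], angular=[[0, 0, 0], [0, 0, 0], [0, 0, 0], [0, 0, 0], [0.008, -0.002, 0], [0, 0, 0], [0, 0, 0], [0, 0, 0]], hand=[50, 50, 50, 50, 50, 50, 50, 50])

```text
clock: 11.5
ee_pos: [0.5743, 0.1671, 0.2534]
tcp_rot: [-2.163, 2.277, -0.001]
force: [-0.0, -0.3, -0.6]
grip_width: 0.0501
```

```bash
python3 - <<'E'
from h import *
w=env.calibration("wrist");print(proj(w,[.571,.1674,.1258]))
y=.332
plan([.5095-np.sin(y)*.0008,-.2763+np.cos(y)*.0008,.28],np.pi/2+y)
cv2.imwrite("pics/w8.png",env.capture("wrist")[:,:,::-1])
E
```

```text
[[319.46788401 194.25690759]]
t 11.5 pos [574.3 167.1 253.4] xang -92.94 tilt z [ 1.3e-03  2.0e-04 -1.0e+00] F [-0.  -0.3 -0.6] w 50.1
offset total [445.4  42.2 -26.8] /8 [55.68  5.27 -3.35]
angular [-1.300e-03  1.000e-04 -3.834e-01]
```

View pics/w8.png

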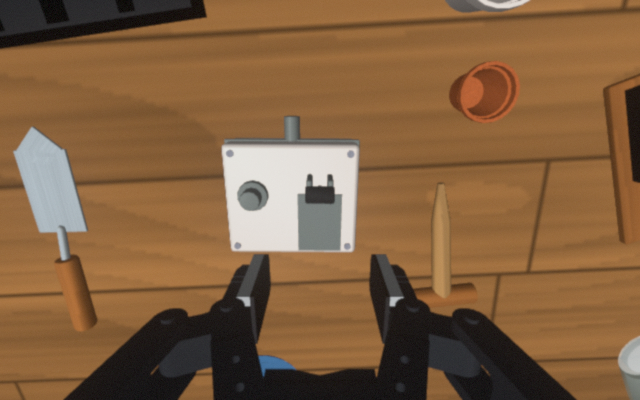

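Call:
arm_command(offset=[[50, 5, -10], [56, 5, -8], [56, 5, -6], [56, 5, -2], [56, 5, 0], [56, 5, 0], [56, 5, 0], [56, 5, 0]], angular=[[0, 0, 0], [0, 0, 0], [0, 0, 0], [0, 0, 0], [0, 0, 0], [0, 0, 0], [0, 0, 0], [0, 0, 0]], hand=[80, 80, 80, 80, 80, 80, 80, 80])

```text
clock: 12.55
ee_pos: [0.505, -0.2813, 0.2659]
tcp_rot: [2.168, -2.258, -0.026]
force: [1.2, -0.1, 0.6]
grip_width: 0.0797
```

Call:
arm_command(offset=[[0, 0, 0], [0, 0, 0], [0, 0, 0], [0, 0, 0], [0, 0, 0], [0, 0, 0], [0, 0, 0], [0, 0, 0]], angular=[[0, 0, -0.13], [0, 0, -0.13], [0, 0, -0.12], [0, 0, 0], [0, 0, 0], [0, 0, 0], [0, 0, 0], [0, 0, 0]], hand=[80, 80, 80, 80, 80, 80, 80, 80])

```text
clock: 13.55
ee_pos: [0.4984, -0.2872, 0.2563]
tcp_rot: [2.55, -1.813, -0.051]
force: [0.6, 0.5, 0.5]
grip_width: 0.08
```

```bash
python3 - <<'E'
from h import *
y=.332
plan([.5095-np.sin(y)*.0008,-.2763+np.cos(y)*.0008,.20],np.pi/2+y)
E
```

```text
t 13.55 pos [ 498.4 -287.2  256.3] xang -70.85 tilt z [-0.0338  0.0092 -0.9994] F [0.6 0.5 0.5] w 80.0
offset total [ -6.3 -15.7  56. ] /8 [-0.79 -1.96  7.  ]
angular [0.029  0.0197 0.0025]
```

Call:
arm_command(offset=[[0, 0, 0], [-6, -14, 15], [0, 0, 10], [0, 0, 0], [0, 0, 0], [0, 0, 0], [0, 0, 0], [0, 0, 0]], angular=[[0.029, 0.02, 0], [0, 0, 0], [0, 0, 0], [0, 0, 0], [0, 0, 0], [0, 0, 0], [0, 0, 0], [0, 0, 0]], hand=[80, 80, 80, 80, 80, 80, 80, 80])

```text
clock: 14.55
ee_pos: [0.5113, -0.276, 0.2295]
tcp_rot: [-2.56, 1.821, -0.0]
force: [-0.3, 0.1, -0.2]
grip_width: 0.0801
```

```bash
python3 - <<'E'
from h import *
y=.332
plan([.5095-np.sin(y)*.0008,-.2763+np.cos(y)*.0008,.133],np.pi/2+y)
w=env.calibration("wrist");np.savez("w9.npz",**w)
cv2.imwrite("pics/w9.png",env.capture("wrist")[:,:,::-1])
E
```

```text
t 14.55 pos [ 511.3 -276.   229.5] xang -70.83 tilt z [ 2.e-04 -1.e-04 -1.e+00] F [-0.3  0.1 -0.2] w 80.1
offset total [-1.1  1.8 96.5] /8 [-0.14  0.22 12.07]
angular [-0.0002 -0.0001  0.0025]
```

View pics/w9.png

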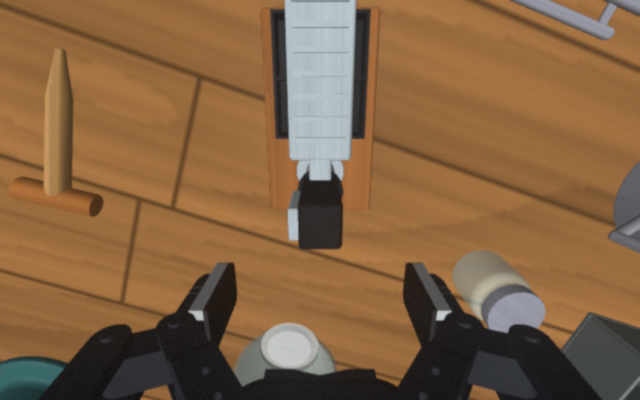

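Call:
arm_command(offset=[[-1, 1.8, 20], [0, 0, 25], [0, 0, 25], [0, 0, 18], [0, 0, 6], [0, 0, 0], [0, 0, 0], [0, 0, 0]], angular=[[0, 0, 0.0025], [0, 0, 0], [0, 0, 0], [0, 0, 0], [0, 0, 0], [0, 0, 0], [0, 0, 0], [0, 0, 0]], hand=[80, 80, 80, 80, 80, 80, 80, 80])

```text
clock: 15.6
ee_pos: [0.5117, -0.2774, 0.1363]
tcp_rot: [-2.557, 1.825, -0.012]
force: [-0.7, -0.2, 0.5]
grip_width: 0.0802
```

```bash
python3 - <<'E'
from h import *
y=.332
plan([.5095-np.sin(y)*.0008,-.2763+np.cos(y)*.0008,.133],np.pi/2+y)
w=env.calibration("wrist");np.savez("w10.npz",**w)
cv2.imwrite("pics/w10.png",env.capture("wrist")[:,:,::-1])
E
```

```text
t 15.6 pos [ 511.7 -277.4  136.3] xang -71.03 tilt z [ 0.0064 -0.0039 -1.    ] F [-0.7 -0.2  0.5] w 80.2
offset total [-2.5  1.7  3.3] /8 [-0.31  0.21  0.41]
angular [-0.0048 -0.0058 -0.001 ]
```

View pics/w10.png

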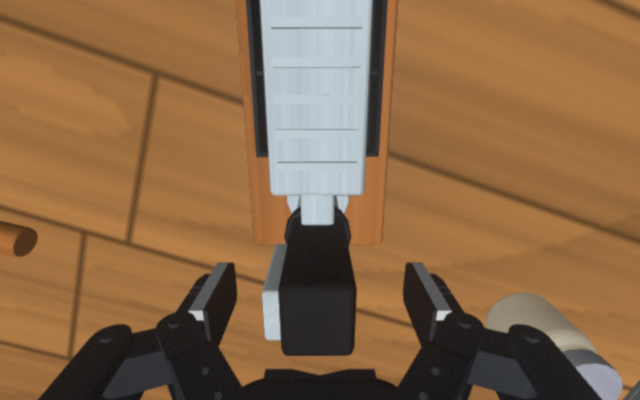

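Block is between the fingers, button on the left. Correct and close.

Call:
arm_command(offset=[[-2.5, 1.7, 2], [0, 0, 0], [0, 0, 0], [0, 0, 0], [0, 0, 0], [0, 0, 0], [0, 0, 0], [0, 0, 0]], angular=[[-0.005, -0.006, 0], [0, 0, 0], [0, 0, 0], [0, 0, 0], [0, 0, 0], [0, 0, 0], [0, 0, 0], [0, 0, 0]], hand=[80, 80, 28, 28, 28, 28, 28, 28], newtons=60)

```text
clock: 16.65
ee_pos: [0.5096, -0.2761, 0.1354]
tcp_rot: [2.557, -1.825, 0.002]
force: [-0.5, -0.7, 1.2]
grip_width: 0.0304
```

```bash
python3 - <<'E'
from h import *
y=.332
plan([.5095-np.sin(y)*.0008,-.2763+np.cos(y)*.0008,.133],np.pi/2+y)
E
```

```text
t 16.65 pos [ 509.6 -276.1  135.4] xang -71.04 tilt z [ 7.e-04 -8.e-04 -1.e+00] F [-0.5 -0.7  1.2] w 30.4
offset total [-0.7  0.2  2.4] /8 [-0.08  0.02  0.3 ]
angular [-0.0004 -0.001  -0.001 ]
```

Call:
arm_command(offset=[[0, 0, -4], [0, 0, -8], [0, 0, -8], [0, 0, -8], [0, 0, -8], [0, 0, -8], [0, 0, -8], [0, 0, -8]], angular=[[0, 0, 0], [0, 0, 0], [0, 0, 0], [0, 0, 0], [0, 0, 0], [0, 0, 0], [0, 0, 0], [0, 0, 0]], hand=[28, 28, 28, 28, 28, 28, 28, 28])

```text
clock: 17.65
ee_pos: [0.5093, -0.276, 0.1977]
tcp_rot: [-2.557, 1.825, -0.0]
force: [3.5, -1.9, -8.0]
grip_width: 0.0304
```

```bash
python3 - <<'E'
from h import *
y=.332
plan([.5095-np.sin(y)*.0008,-.2763+np.cos(y)*.0008,.2554],np.pi/2+y)
cv2.imwrite("pics/w11.png",env.capture("wrist")[:,:,::-1])
E
```

```text
t 17.65 pos [ 509.3 -276.   197.7] xang -71.03 tilt z [ 5.e-04  2.e-04 -1.e+00] F [ 3.5 -1.9 -8. ] w 30.4
offset total [ -0.4  -0.1 -57.7] /8 [-0.05 -0.01 -7.21]
angular [-0.0005  0.     -0.0009]
```

View pics/w11.png

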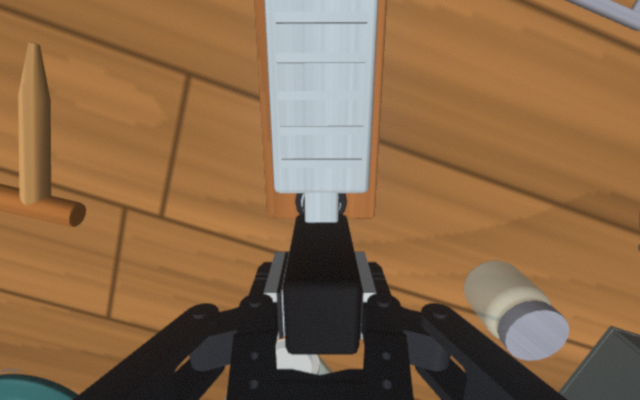

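The block rises with the gripper. It is past the first stop, at 62 mm. Continue.

Call:
arm_command(offset=[[0, 0, -8], [0, 0, -8], [0, 0, -8], [0, 0, -8], [0, 0, -8], [0, 0, -7], [0, 0, -6], [0, 0, -5]], angular=[[0, 0, 0], [0, 0, 0], [0, 0, 0], [0, 0, 0], [0, 0, 0], [0, 0, 0], [0, 0, 0], [0, 0, 0]], hand=[28, 28, 28, 28, 28, 28, 28, 28])

```text
clock: 18.7
ee_pos: [0.5086, -0.2756, 0.256]
tcp_rot: [-2.556, 1.824, 0.003]
force: [14.3, -6.6, -45.0]
grip_width: 0.0306
```

Call:
arm_command(offset=[[0, 0, -3], [0, 0, -3], [0, 0, -3], [0, 0, -3], [0, 0, -3], [0, 0, -3], [0, 0, -3], [0, 0, -3]], angular=[[0, 0, 0], [0, 0, 0], [0, 0, 0], [0, 0, 0], [0, 0, 0], [0, 0, 0], [0, 0, 0], [0, 0, 0]], hand=[28, 28, 28, 28, 28, 28, 28, 28])

```text
clock: 19.7
ee_pos: [0.509, -0.276, 0.2559]
tcp_rot: [-2.554, 1.816, 0.016]
force: [8.9, -3.1, -23.5]
grip_width: 0.0301
```

```bash
python3 - <<'E'
from h import *
y=.332
plan([.5095-np.sin(y)*.0008,-.2763+np.cos(y)*.0008,.2554],np.pi/2+y)
cv2.imwrite("pics/w12.png",env.capture("wrist")[:,:,::-1])
cv2.imwrite("pics/s12.png",env.capture("scene")[:,:,::-1])
E
```

```text
t 19.7 pos [ 509.  -276.   255.9] xang -70.83 tilt z [-0.0037  0.0124 -0.9999] F [  8.9  -3.1 -23.5] w 30.1
offset total [-0.3 -0.4  0.5] /8 [-0.04 -0.05  0.06]
angular [-0.0005  0.0129  0.0026]
```

View pics/w12.png

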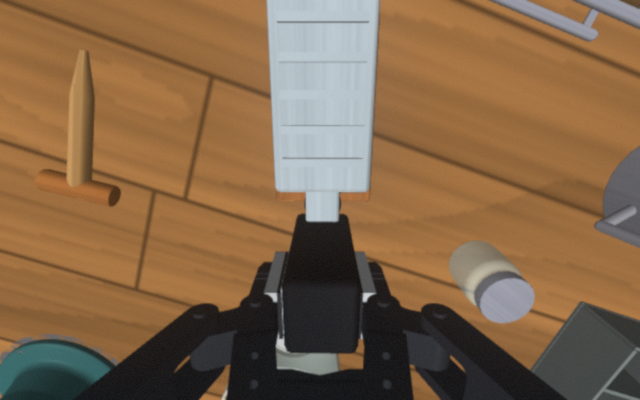

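View pics/s12.png

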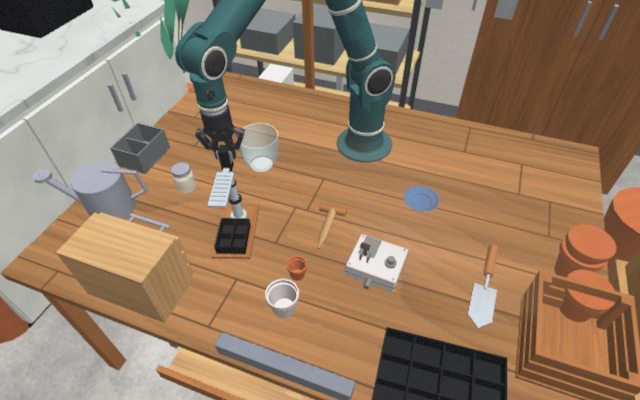

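Call:
arm_command(offset=[[0, 0, -1], [0, 0, -1], [0, 0, -1], [0, 0, -1], [0, 0, -1], [0, 0, -1], [0, 0, -1], [0, 0, -1]], angular=[[0, 0, 0], [0, 0, 0], [0, 0, 0], [0, 0, 0], [0, 0, 0], [0, 0, 0], [0, 0, 0], [0, 0, 0]], hand=[28, 28, 28, 28, 28, 28, 28, 28])

```text
clock: 20.8
ee_pos: [0.5092, -0.2761, 0.2558]
tcp_rot: [-2.554, 1.815, 0.017]
force: [6.5, -1.3, -16.9]
grip_width: 0.0301
```

```bash
python3 - <<'E'
from h import *
y=.332
for i in range(3):
    plan([.5095,-.2763,.2554]); im=env.capture("scene")
print(env.sense()["qd"].round(4))
im=im[:,:,::-1]
cv2.imwrite("pics/s13.png",cv2.resize(im[225:295,335:415],None,fx=7,fy=7,interpolation=cv2.INTER_CUBIC))
cv2.imwrite("pics/s13b.png",cv2.resize(im[120:260,180:280],None,fx=4,fy=4,interpolation=cv2.INTER_CUBIC))
E
```

```text
t 20.8 pos [ 509.2 -276.1  255.8] xang -70.78 tilt z [-0.0039  0.0129 -0.9999] F [  6.5  -1.3 -16.9] w 30.1
offset total [ 0.3 -0.2  0.4] /8 [ 0.03 -0.03  0.05]
t 20.85 pos [ 509.2 -276.1  255.8] xang -70.77 tilt z [-0.0039  0.0129 -0.9999] F [  5.5  -2.4 -15.8] w 30.6
offset total [ 0.3 -0.2  0.4] /8 [ 0.03 -0.03  0.05]
t 20.9 pos [ 509.2 -276.1  255.8] xang -70.78 tilt z [-0.0039  0.0129 -0.9999] F [  6.6  -1.8 -16.5] w 30.2
offset total [ 0.3 -0.2  0.4] /8 [ 0.04 -0.03  0.05]
[-0.0001  0.0011 -0.0018  0.0007 -0.0021 -0.0004  0.0003]
```

View pics/s13.png

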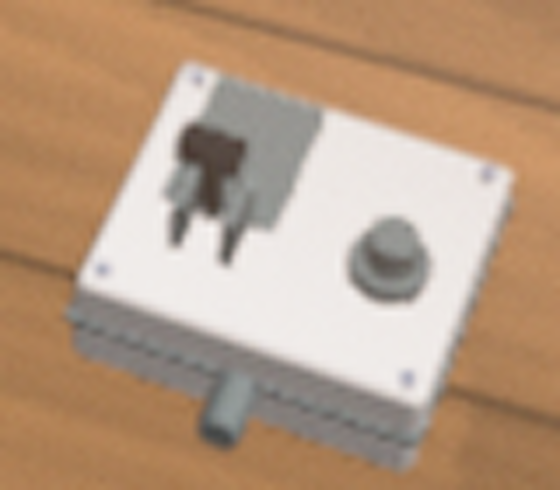

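View pics/s13b.png

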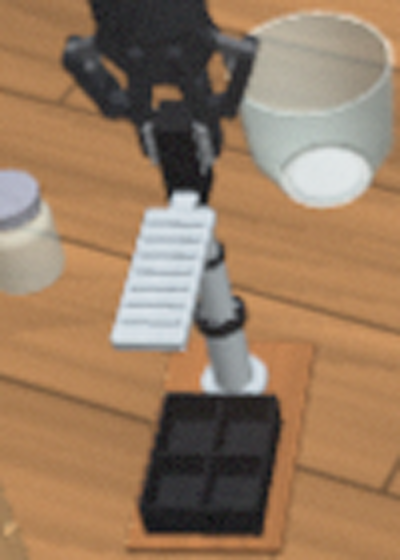

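The lever is up, matching the first picture. The mast is fully out and held steady at its hard stop.

```bash
python3 -c "
from bench import env
print(env.hand_in())"
```

```text
the job is handed in; nothing more can be done
None
```

The job is done and handed in at about 21 s of the 64 s allowed; the simulator reports no verdict.

- **Switch box:** I pressed the test button with closed fingers, and the pictures showed the lever dropped. I then pinched the lever's knob by its flat ends, carried it up along its arc to the stop and let go. The last picture matches the starting one, with the lever fully up.
- **Lamp:** I gripped the block across its release button at 60 N. The opening read 30–31 mm, about 1 mm under what the button's stop should give, so the button is fully in. I then pulled the mast straight up past the first stop to the second.
- **Last checks:** The block had risen 120.4 mm, against 120 mm expected. The arm was still, with about 16 N of upward pull against the stop and the block still between the fingers. The tool is tilted about 0.013 rad.
- **Other things on the bench:** None of those in view in the last pictures looked moved; I did not measure them.

Nothing else failed or disagreed, apart from small arm drifts along the way, which I corrected before each grasp.

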